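# Seat the counter module and hold the hidden bolt for pinning

### The arm

A 7-joint arm with a two-finger parallel gripper is mounted at the origin on the work surface; the furniture and walls round the work are solid. World frame = base frame: x ahead of the robot, y to its left, z up, the work surface at z = 0. Lengths are in m, angles in rad, forces in N, time in s.
With the tool pointing down it reaches from about 0.425 to 0.95 m from the base axis. Payload 16.7 kg.
Tool frame: the origin (TCP) lies midway between the tips of the shut fingers; the grasp point (between the pads) lies 19 mm behind it; z points along the fingers, y is the line along which they close (so a half turn about z gives the same grasp; the last joint's range is limited). The gripper opens to 94 mm and grips with 3 to 60 N. Pads are 16 mm wide; open, the fingers measure 119 mm over their backs; the gripper's body (75 mm by 177 mm) begins 78 mm behind the grasp point.
Start: joints at [-1.431, 0.426, 0.074, 1.606, -0.034, 1.111, -0.067], TCP at [0.192, 0.647, 0.175] pointing down, gripper open.
Joint ranges: [-2.85, 2.85], [-0.5, 2.14], [-1.23, 1.37], [0.21, 2.46], [-1.02, 4.16], [0.16, 2.05], [-2.73, 2.73]. Speed limits (rad/s): [1.89, 1.89, 2.39, 2.39, 3.01, 3.01, 3.01].

### API

Orientations are given as a rotation vector (axis times angle).
In Python, from cell import get_obs, snapshot, calibration, robot, look_for, cut_out gives the robot as it stands. The module is installed in compiled form; this text tells all that it offers.
- The arm moves only by the shell command python3 -m pendant 'ROWS' [FORCE]. ROWS is a JSON object of lists of equal length, an entry for each row: "xyz": the shift along the tool's x, y, z in mm, a list of three; "rotation": the turn, a rotation vector about the tool's x, y, z in degrees, a list of three; "jaw": the closure in counts, from 0 (fully open) to 255 (shut). A call has 1 to 10 rows; each row shifts and turns the commanded pose from where the row before left it, along the tool's axes as they then stand; what a row does not reach is not made up. A row lasts 1/10 s, in which the tool goes at most 50 mm and 8.59 degrees, less where a joint would pass 70% of its speed; a pose out of reach is approached as far as the arm can. A call is refused whole if a number of a shift passes 50 or a number of a turn 8.59, either way. A call with a gripper value outside its range is refused whole. The fingers move at their own pace and stop on an object; FORCE is the grip in N (left out, the last holds). Time passes only in rows, so rows that do not move let the fingers close. It gives the time, the measured TCP pose, the force, the opening and the grip force at its end, in the units of the state.
- get_obs(): the state, without advancing time (a new reading comes with each control period).
- snapshot(name): name is "side" or "top"; returns the picture (400x640x3 uint8, red, green, blue); there is no depth.
- calibration(name): a dict with "camera_matrix" (3x3 intrinsics, pixels), "T" (4x4, takes a point from camera to world coordinates). Camera axes: x right, y down, z forward; pixel columns grow to the right and rows downward; lengths in m; the calibration is good to about 2 mm. A picture is of the moment at which its call begins. calibration takes no time and is no camera call.
- robot.close_job(): hands the job in; it is judged then, once.
Trained networks look in the newest picture that a camera, given by its name, has taken for a name from the list of things; names that differ only in an ending like _2 or _b are one class to them, and where a whole thing is asked for, a point or a joint stands for the part that bears it (a point fixed in the world has none). Each returns a list of dicts, best first, with "p" (0 to 1); they miss things now and then, are a little off and sometimes report something else, mostly with a low value. They report only what shows in the picture. A call takes as long as a camera call. They do not tell look-alikes from the thing itself.
- look_for(thing, camera): "xyz" ([x, y, z] in m, in the coordinates of the camera as it stood for that picture, good to about 4 mm: the middle of the surface that is visible of it).
- cut_out(thing, camera): "mask" (400x640 bool, what is visible of it).
The state is a dict: "clock": time; "joint_positions": joint angles; "qd": joint speeds; "tau": joint torques, N m; "tool_pos": TCP position; "tcp_rot": TCP orientation; "contact_force": force on the tool from outside, world axes, zero at the start; "torque": the same for the moment, N m; "finger_gap": finger opening in m; "grip_force": force on a finger pad.
Only numpy, scipy, OpenCV 4.12 (cv2) and the standard library are available. Lean on these libraries where they do the work, as an engineer would, in place of code of your own. Each camera call takes 0.05 s, during which the arm holds its last target. There are 200 camera calls.

### The job

Slide the grey counter module along its rail, away from you, until the detent clicks it home against the end stop, and let go of it. Then reach down into the gap behind the blue bracket, grip the hidden hex bolt head there, turn it until the orange lever on the front of the bracket is raised level, and keep it from turning back so that I can push the lock pin through; finish while still holding the bolt head. Move the lever only by the bolt head, and leave the packet, tape roll, stapler and brass weight where they are.

Things in the scene. Friction and masses are not known exactly. Their poses are not given: they have to be found in the camera images.
- fixture: Fixed grey base plate, L-shaped, 10 mm thick, with a blue bracket and a T rail. Frame F: origin on the table under the middle of the bracket's front plate, x away from the robot, y left, z up. Plate spans F x -130..+65, y -175..+55 mm. Rail along F x at F y -135 mm (right), F x -123 to its end stop at F x +11; rail top z 26, end stop top z 40 mm.
- gap_top (a point): Middle of the mouth of the gap in the blue bracket, an upright channel with its frame as F: front plate at F x -3..+3 mm, rear plate at F x +53..+59, both F y -40..+40, tops at z 114 mm (this point's height). The gap between them is 50 mm wide along x, open above and at both y ends; its floor is at z 16 mm. The bolt passes through the front plate.
- module: Grey counter module with blue grip block, about 0.25 kg, hooked round the rail so that it only slides along it (1 mm play). Origin: middle of the underside of its feet; x along the rail, z up. Grey body 64 (x) x 44 (y) mm, top at 54 mm; grip block 22 x 34 mm, from 53 to 97 mm above the origin. Starts 40 to 65 mm short of home. Passing the detent takes about 5 N; stop 1 mm beyond home.
- module_grip (a point): Point to grip on the module: upper part of the blue grip block, 81 mm above the module's origin; 22 mm wide when gripped along the rail (x), 34 mm across it.
- rail_home (a point): Where the module's origin lies when it is home on the rail (fixed to the fixture, at F x -22, F y -135, z 12 mm); x along the rail, away from the robot.
- detent (a joint): Brass detent roller in the rail's right flank, under the module when home. 0 = sprung out (free, or snapped into the module's notch), up to 0.006 m = pushed in. While the module's foot passes over it, it reads about 0.003.
- head_center (a point): Centre of the hidden steel hex bolt head in the gap behind the front plate: 24 mm across flats, 20 mm long, F x +11..+31 mm, F y 0, z 88 mm (26 mm below the plates' tops). x is the bolt axis, pointing away from the robot; axes turn with the bolt. At joint 0 two opposite flats stand upright, facing F +y and -y, so it is gripped from straight above with fingers closing along F y.
- bolt (a joint): Turn of the bolt with head and lever about F -x, rad (the lever's tip rises, the top of the head moves to the left, F +y). 0 = lever hanging on its lower stop, 0.35 rad below level; 0.35 = lever level; upper limit 0.65. The lever's weight (about 0.07 N m) turns it back to 0 when let go.
- lever_tip (a point): Middle of the free end of the orange lever, which has a steel end and sits on the robot's side of the bracket, pointing right (F -y), fixed to the bolt; 100 mm long from the bolt axis, up to 20 mm high (hub 30), at F x -12..-34 mm. When level this point is at z 88 mm, facing the brass-rimmed hole in the module's side; hanging, at z 54 mm.
- packet: Greenish paper packet, 87x117x50 mm, right of the work. Bystander.
- tape: Roll of brown tape lying flat, 96 mm across, 48 mm high, right of the work. Bystander.
- stapler: Blue stapler, 33x128x42 mm, left of the bracket. Bystander.
- weight: Brass balance weight, 34 mm across, 44 mm high, right, nearer the robot. Bystander.
Things that resemble listed ones, but are neither listed nor needed, are in the scene too. There is more than one size of the module; the one meant has the size given above.

How it is judged:
By the outcome, as a careful person would: the job done as asked, in the order asked, and still so for the second after the job is handed in, while the arm keeps its last pose, push and grip.
It also fails if it takes over 45 s, if anything falls off the work surface, if the arm or the gripper's body presses on something with over 40 N, if the wrist force passes 120 N, or if a joint passes its speed limit or range.

## Working session

There is one attempt and no reset: what is moved stays moved. The work goes in short steps, Python scripts to look and compute and a shell command to move; the robot and the scene stay as the last step left them, time stands still between calls to the robot, and variables do not carry over. Pictures are saved under pics/ and viewed, at most 10 in all, crops included, and the job is handed in when it is done.

```bash
mkdir -p pics; cat > h.py <<'E'
import numpy as np, cv2
from cell import *
def w(c,p):
    T=np.array(calibration(c)["T"]); return T[:3,:3]@np.array(p)+T[:3,3]
def proj(c,P):
    k=calibration(c);T=np.linalg.inv(np.array(k["T"]));q=T[:3,:3]@np.array(P)+T[:3,3];u=np.array(k["camera_matrix"])@q;return u[:2]/u[2]
def ray(c,px,z):
    k=calibration(c);T=np.array(k["T"]);d=T[:3,:3]@np.linalg.inv(np.array(k["camera_matrix"]))@np.array([px[0],px[1],1.]);o=T[:3,3];return o+d*(z-o[2])/d[2]
def save(c,n):
    im=snapshot(c);cv2.imwrite(f"pics/{n}.png",im[:,:,::-1]);return im
E
python3 - <<'E'
from h import *
np.set_printoptions(precision=4,suppress=True)
for c in("side","top"):
    save(c,c+"0");print(c,np.array(calibration(c)["T"])[:3])
    for t in("module","module_grip","fixture","lever_tip","head_center","gap_top"):
        try:
            for d in look_for(t,c)[:3]: 
                P=w(c,d["xyz"]);print(t,round(d["p"],2),P,proj(c,P))
        except Exception as e: print(t,e)
print(get_obs())
E
```

```text
side [[ 0.9988 -0.0034  0.0495  0.4006]
 [-0.0461 -0.4317  0.9009 -0.8669]
 [ 0.0183 -0.902  -0.4313  0.4778]]
module 0.98 [ 0.4961 -0.1891  0.0602] [347.8292 242.3042]
module 0.67 [ 0.4294 -0.0499  0.0317] [311.0149 220.8923]
module 0.3 [ 0.5551 -0.0977  0.0169] [369.1249 237.0185]
module_grip 0.81 [ 0.4959 -0.184   0.0614] [347.4733 240.3826]
module_grip 0.57 [ 0.4284 -0.0525  0.0343] [310.6308 220.442 ]
fixture 0.67 [ 0.5559 -0.0957  0.017 ] [369.3438 236.4856]
lever_tip 0.6 [ 0.5312 -0.0399  0.0873] [356.6707 196.6042]
lever_tip 0.29 [ 0.4506 -0.3519  0.0467] [330.1357 303.9499]
lever_tip 0.26 [ 0.5956 -0.3346  0.0308] [416.3897 303.2551]
head_center 0.58 [ 0.5303 -0.0391  0.082 ] [356.1049 198.619 ]
head_center 0.34 [ 0.3257 -0.3363  0.0294] [252.3054 307.2618]
head_center 0.29 [0.5937 0.1884 0.0438] [367.4898 175.7174]
gap_top 0.76 [ 0.559  -0.091   0.0145] [370.3073 236.3486]
gap_top 0.54 [ 0.5299 -0.0399  0.0863] [356.0767 197.0076]
top [[-0.008  -0.9909  0.1344  0.3069]
 [-1.      0.0084  0.0023 -0.0658]
 [-0.0034 -0.1344 -0.9909  1.3497]]
module 0.72 [ 0.4861 -0.1635  0.064
[... 387 characters left out ...]
ad_center 0.74 [ 0.5321 -0.0282  0.0914] [309.0486 174.5237]
gap_top 0.82 [ 0.5441 -0.0761  0.0082] [327.3212 175.4052]
gap_top 0.16 [ 0.3309 -0.3185  0.0313] [419.4766 252.2973]
{'clock': 0.7, 'joint_positions': array([-1.4315,  0.4261,  0.0739,  1.606 , -0.0341,  1.1108, -0.0671]), 'qd': array([-0.0002, -0.0007,  0.0021, -0.0003,  0.0007,  0.0007, -0.0001]), 'tau': array([  0.0004, -93.5331,   3.663 , -45.4507,  -0.049 ,   0.0127,
         0.    ]), 'tool_pos': array([0.1922, 0.647 , 0.1751]), 'tcp_rot': array([-0.4523, -3.1088,  0.0001]), 'contact_force': array([-0.2554, -0.4142, -0.0327]), 'torque': array([-0.0081, -0.0485, -0.0198]), 'grip_force': 0.0, 'finger_gap': 0.09420571830222102}
```

```bash
python3 - <<'E'
import cv2
a=cv2.imread("pics/top0.png")[110:270,220:440];cv2.imwrite("pics/t1.png",cv2.resize(a,None,fx=3.6,fy=3.6,interpolation=2))
a=cv2.imread("pics/side0.png")[130:330,230:480];cv2.imwrite("pics/s1.png",cv2.resize(a,None,fx=3,fy=3,interpolation=2))
E
```

```text
(no output)
```

View pics/t1.png

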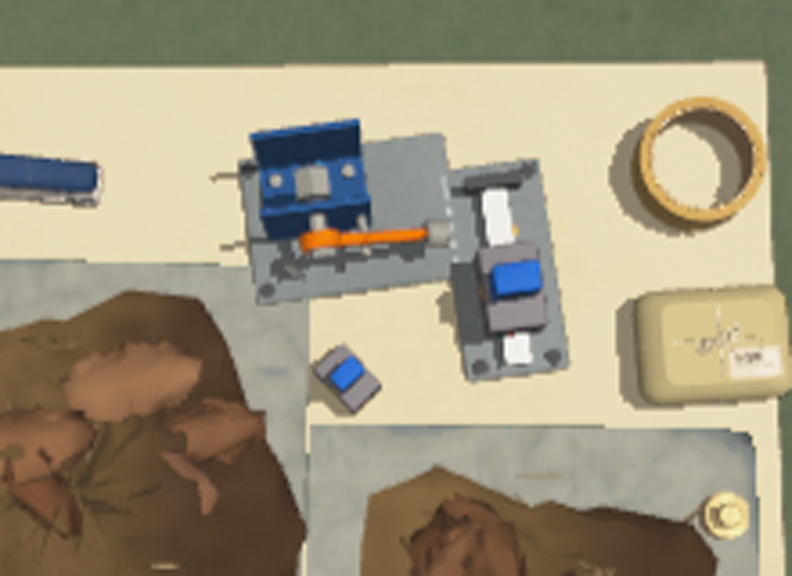

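View pics/s1.png

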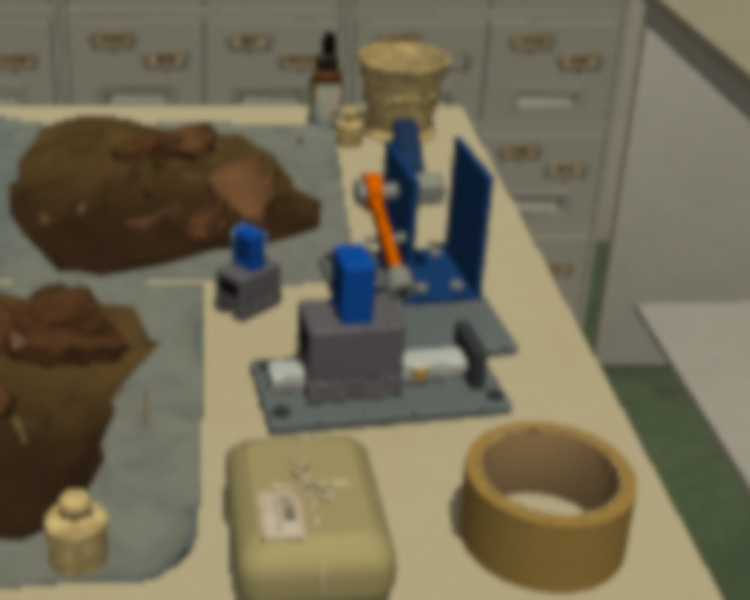

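```bash
cat > fit.py <<'E'
from h import *
from scipy.optimize import least_squares
np.set_printoptions(precision=4,suppress=True)
# pts F (mm) -> crop px
T=[((-130,-175,10),(568,370)),((59,40,114),(250,133)),((59,-40,114),(358,121)),((65,55,10),(240,160)),]
S=[((-130,-175,10),(275,432)),((59,-40,114),(490,180)),((3,-40,114),(413,168)),((11,-135,40),None)]
obs=[("top",np.array(f)/1e3,np.array(p)/3.6+[220,110]) for f,p in T if p]+[("side",np.array(f)/1e3,np.array(p)/3+[230,130]) for f,p in S if p]
def F(v,f): 
    c,s=np.cos(v[2]),np.sin(v[2]);return np.array([v[0]+c*f[0]-s*f[1],v[1]+s*f[0]+c*f[1],f[2]])
r=least_squares(lambda v:np.concatenate([proj(c,F(v,f))-p for c,f,p in obs]),[.53,-.03,.08],loss="soft_l1")
v=r.x;print(v,np.degrees(v[2]));print(r.fun.reshape(-1,2))
for n,f in dict(head=(.021,0,.088),home=(-.022,-.135,.012),tip=(-.023,-.1,.054)).items():
    P=F(v,f);print(n,P,proj("top",P),(proj("top",P)-[220,110])*3.6,(proj("side",P)-[230,130])*3)
# module grip top centre z .109
for px in[(517,276)]: 
    P=ray("top",np.array(px)/3.6+[220,110],.109);c,s=np.cos(v[2]),np.sin(v[2]);d=P[:2]-v[:2];print("grip",P,"F",c*d[0]+s*d[1],-s*d[0]+c*d[1])
P=F(v,(.011,-.135,.04));print("stop",(proj("top",P)-[220,110])*3.6)
E
python3 fit.py
```

```text
[ 0.5452 -0.0256  0.1374] 7.8728968055802575
[[ 1.4808 -0.4384]
 [-0.4273  0.7824]
 [ 0.4796 -0.3301]
 [-0.6453  0.5858]
 [-2.4843 -1.45  ]
 [ 0.6428 -1.222 ]
 [ 1.5809  4.2914]]
head [ 0.566  -0.0227  0.088 ] [306.9185 161.9496] [312.9066 187.0186] [422.752  189.1627]
home [ 0.5419 -0.1623  0.012 ] [358.6812 175.685 ] [499.2524 236.4659] [412.4081 376.1327]
tip [ 0.5361 -0.1278  0.054 ] [346.8446 175.1959] [456.6407 234.7054] [400.6982 297.4145]
grip [ 0.4964 -0.1673  0.109 ] F -0.06773584357503121 -0.13375128774526052
stop [495.0288 187.1238]
```

```bash
cat > go.py <<'E'
from h import *
from scipy.spatial.transform import Rotation as R
np.set_printoptions(precision=2,suppress=True)
V=[.5452,-.0256,.1374]
def Fw(f,v=V):
    c,s=np.cos(v[2]),np.sin(v[2]);return np.array([v[0]+c*f[0]-s*f[1],v[1]+s*f[0]+c*f[1],f[2]])
def rel(p,yaw=None,tilt=0.):
    "yaw: world angle of the closing axis; tilt about F -x"
    o=get_obs();A=R.from_rotvec(o["tcp_rot"])
    if yaw is not None:
        for y0 in(yaw,yaw+np.pi):
            y=np.array([np.cos(y0),np.sin(y0),0]);z=np.array([0,0,-1.]);B=R.from_matrix(np.c_[np.cross(y,z),y,z])
            B=R.from_rotvec(-tilt*np.array([np.cos(V[2]),np.sin(V[2]),0]))*B
            print("turn deg",np.degrees((A.inv()*B).as_rotvec()),"shift after turn mm",B.inv().apply(np.array(p)-o["tool_pos"])*1e3)
    print("shift now mm",A.inv().apply(np.array(p)-o["tool_pos"])*1e3)
    print("q",o["joint_positions"],"f",o["contact_force"],"gap",o["finger_gap"],"t",o["clock"])
E
python3 - <<'E'
from go import *
g=np.array([.4964,-.1673,.3])
rel(g,V[2])
for t in("stapler",):
    for c in("top","side"):
        for d in look_for(t,c)[:2]: print(d["p"],w(c,d["xyz"]))
E
```

```text
turn deg [-0.   -0.   65.57] shift after turn mm [-848.28  189.75 -124.91]
turn deg [   0.     -0.01 -114.43] shift after turn mm [ 848.28 -189.75 -124.91]
shift now mm [-523.56 -693.88 -124.9 ]
q [-1.43  0.43  0.07  1.61 -0.03  1.11 -0.07] f [-0.26 -0.41 -0.03] gap 0.09420571830222102 t 0.7
0.94 [0.59 0.21 0.04]
0.67 [0.6  0.19 0.04]
```

View pics/top0.png

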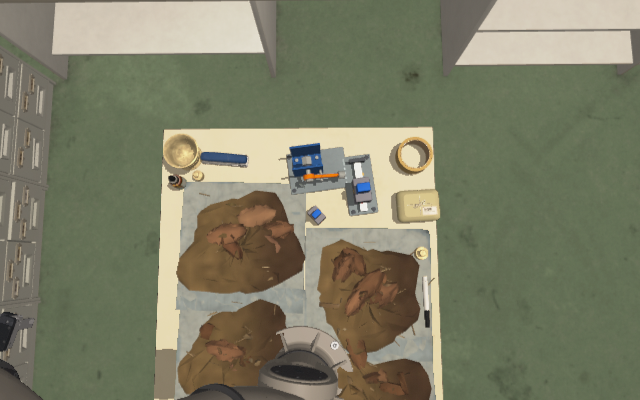

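```bash
python3 -m pendant '{"xyz":[[0,0,-15],[0,0,-15],[0,0,-15],[0,0,-15],[0,0,-15],[0,0,-15],[0,0,-15],[0,0,-20]],"rotation":[[0,0,8.2],[0,0,8.2],[0,0,8.2],[0,0,8.2],[0,0,8.2],[0,0,8.2],[0,0,8.2],[0,0,8.2]],"jaw":[0,0,0,0,0,0,0,0]}' 30
python3 -m pendant '{"xyz":[[-35,32,0],[-35,32,0],[-35,32,0],[-35,32,0],[-40,30,0],[-40,30,0],[-45,0,0],[-45,0,0],[-45,0,0],[-45,0,0]],"rotation":[[0,0,0],[0,0,0],[0,0,0],[0,0,0],[0,0,0],[0,0,0],[0,0,0],[0,0,0],[0,0,0],[0,0,0]],"jaw":[0,0,0,0,0,0,0,0,0,0]}'
python3 -c "
from go import *
rel([.4964,-.1673,.3],V[2])"
```

```text
clock: 1.6
tool_pos: [0.1921, 0.6467, 0.3002]
tcp_rot: [2.071, 2.362, -0.001]
contact_force: [0.0, 0.3, -0.1]
finger_gap: 0.0937
grip_force: 0.0
clock: 2.6
tool_pos: [0.4332, 0.2745, 0.3001]
tcp_rot: [-2.064, -2.368, -0.0]
contact_force: [1.4, 0.9, 0.1]
finger_gap: 0.0939
grip_force: 0.0
turn deg [ 0.   -0.02 -0.03] shift after turn mm [-446.35    2.13    0.14]
turn deg [ -0.04  -0.01 179.97] shift after turn mm [446.35  -2.13   0.14]
shift now mm [-446.35    2.33   -0.04]
q [-1.17  0.05  0.5   1.82 -0.03  1.28 -0.52] f [1.36 0.94 0.11] gap 0.09391437977415744 t 2.6
```

```bash
python3 -m pendant '{"xyz":[[-48,0,0],[-48,0,0],[-48,0,0],[-48,0,0],[-48,0,0],[-48,0,10],[-48,0,20],[-48,0,30],[-42,2,40],[-20,0,40]],"rotation":[[0,0,0],[0,0,0],[0,0,0],[0,0,0],[0,0,0],[0,0,0],[0,0,0],[0,0,0],[0,0,0],[0,0,0]],"jaw":[0,0,0,0,0,0,0,0,0,0]}'
python3 -c "
from go import *
rel([.4964,-.1673,.075],V[2])
a=save('side','s2')[130:330,230:480];cv2.imwrite('pics/s2c.png',cv2.resize(a[:,:,::-1],None,fx=3,fy=3,interpolation=2))"
```

```text
clock: 3.6
tool_pos: [0.4948, -0.1551, 0.1697]
tcp_rot: [2.064, 2.364, 0.002]
contact_force: [2.3, 1.8, 0.3]
finger_gap: 0.094
grip_force: 0.0
turn deg [ 0.17  0.08 -0.13] shift after turn mm [-12.32  -0.09  94.7 ]
turn deg [  0.12  -0.27 179.87] shift after turn mm [12.32  0.09 94.7 ]
shift now mm [-12.19  -0.35  94.72]
q [-0.63  0.25  0.96  2.   -0.24  1.01  0.58] f [2.27 1.78 0.28] gap 0.09397923487558635 t 3.6
```

View pics/s2c.png

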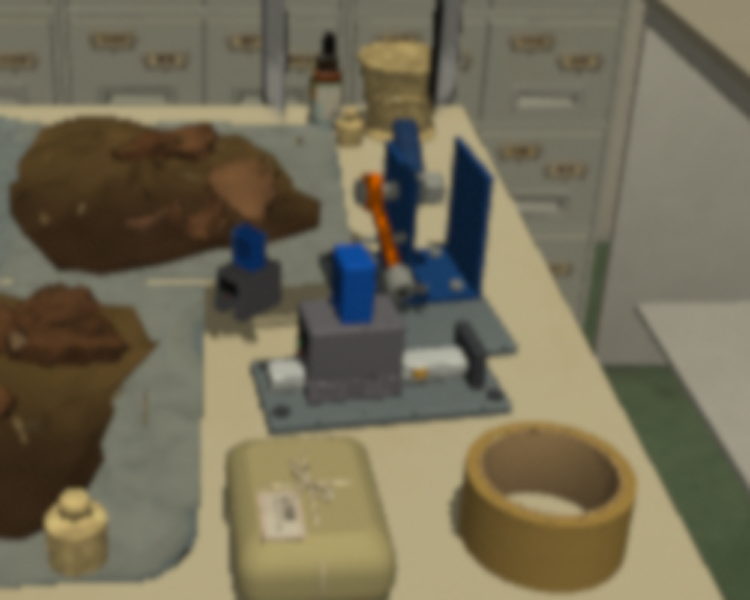

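```bash
python3 -m pendant '{"xyz":[[-4,0,35],[0,0,35],[0,0,24],[0,0,0],[0,0,0]],"rotation":[[0,0,0],[0,0,0],[0,0,0],[0,0,0],[0,0,0]],"jaw":[0,0,0,0,0]}'
python3 -c "
from go import *
rel([.4964,-.1673,.075],V[2])"
```

```text
clock: 4.15
tool_pos: [0.4946, -0.1563, 0.0765]
tcp_rot: [2.065, 2.368, -0.001]
contact_force: [0.2, -0.6, 0.8]
finger_gap: 0.0937
grip_force: 0.0
turn deg [-0.02  0.02 -0.05] shift after turn mm [-11.12   0.32   1.54]
turn deg [  0.03   0.03 179.95] shift after turn mm [11.12 -0.32  1.54]
shift now mm [-11.12   0.33   1.54]
q [-0.5   0.4   0.85  2.08 -0.41  0.83  0.73] f [ 0.24 -0.65  0.76] gap 0.09374913032880569 t 4.15
```

```bash
python3 -m pendant '{"xyz":[[-11,0,0],[0,0,0],[0,0,0],[0,0,0],[0,0,0],[0,0,0],[0,0,0],[0,0,0]],"rotation":[[0,0,0],[0,0,0],[0,0,0],[0,0,0],[0,0,0],[0,0,0],[0,0,0],[0,0,0]],"jaw":[0,0,255,255,255,255,255,255]}' 30
python3 -c "
from go import *
rel([.4964,-.1673,.075],V[2])
a=save('side','s3')[130:330,230:480];cv2.imwrite('pics/s3c.png',cv2.resize(a[:,:,::-1],None,fx=3,fy=3,interpolation=2))"
```

```text
clock: 4.95
tool_pos: [0.496, -0.1668, 0.0759]
tcp_rot: [-2.064, -2.368, 0.0]
contact_force: [0.1, 0.3, -0.1]
finger_gap: 0.0496
grip_force: 0.0
turn deg [-0.01 -0.   -0.01] shift after turn mm [-0.59  0.37  0.87]
turn deg [ -0.     0.01 179.99] shift after turn mm [ 0.59 -0.37  0.87]
shift now mm [-0.59  0.37  0.87]
q [-0.48  0.41  0.85  2.07 -0.41  0.83  0.75] f [ 0.08  0.27 -0.12] gap 0.04958429506900273 t 4.95
```

View pics/s3c.png

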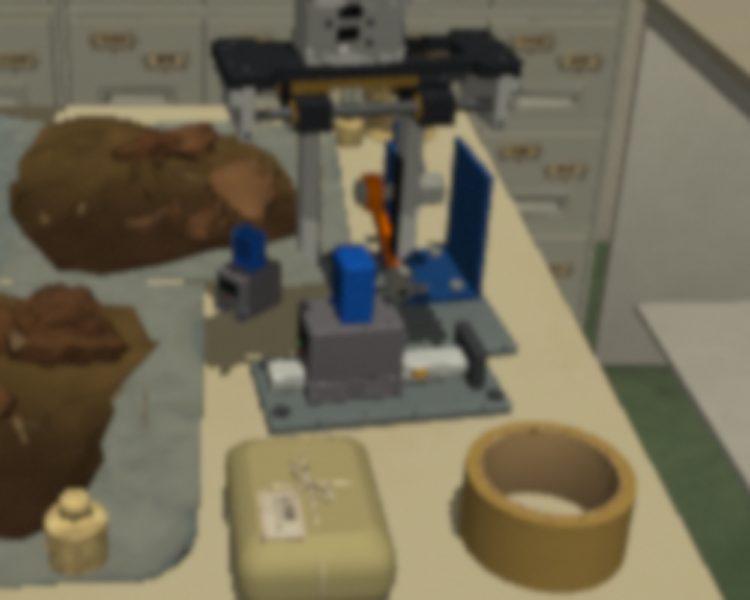

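```bash
python3 -c "
from go import *
for P in([.496,-.167,.076],[.4964,-.1673,.109],[.4964,-.1673,.066],[.4964,-.19,.066]): print((proj('side',P)-[230,130])*3,(proj('top',P)-[220,110])*3.6)
for c in('side','top'):
  snapshot(c)
  for t in ('module','module_grip'):
    for d in cut_out(t,c)[:2]:
        m=d['mask'];ys,xs=np.where(m);print(c,t,d['p'],m.sum(),xs.min(),xs.max(),ys.min(),ys.max())
a=snapshot('top')[110:270,220:440];cv2.imwrite('pics/t3.png',cv2.resize(a[:,:,::-1],None,fx=3.6,fy=3.6,interpolation=2))
"
```

```text
[350.76 298.42] [512.96 283.42]
[353.89 253.99] [516.95 275.97]
[350.68 311.87] [512.31 284.9 ]
[354.51 329.86] [543.4  284.64]
side module 0.61 511 301 323 204 235
side module_grip 0.84 1442 328 365 210 263
side module_grip 0.7 510 301 323 205 236
top module_grip 0.39 131 415 427 248 259
```

View pics/t3.png

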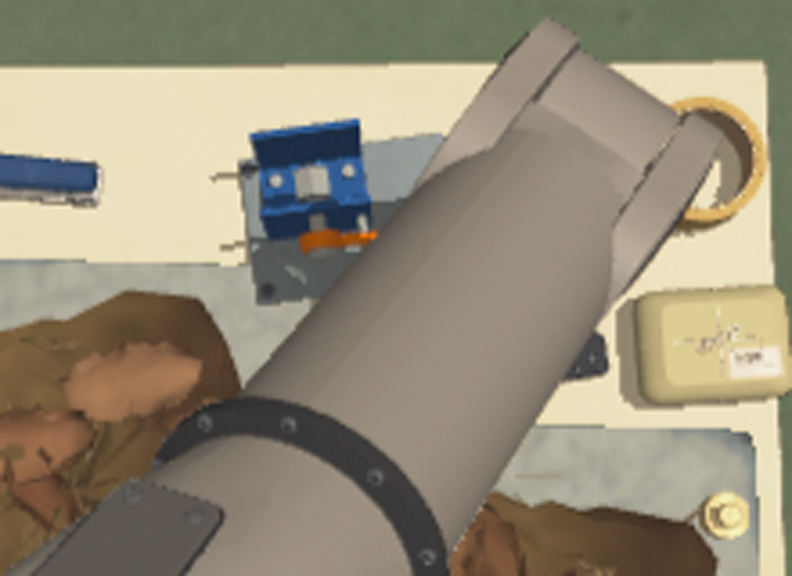

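```bash
python3 -m pendant '{"xyz":[[0,0,0],[0,0,0],[0,0,0],[0,0,0],[0,0,0],[0,0,0]],"rotation":[[0,0,0],[0,0,0],[0,0,0],[0,0,0],[0,0,0],[0,0,0]],"jaw":[255,255,255,255,255,255]}' 30
python3 -c "
from go import *
a=save('side','s4')[150:270,310:410];cv2.imwrite('pics/s4c.png',cv2.resize(a[:,:,::-1],None,fx=5,fy=5,interpolation=2))"
```

```text
clock: 5.95
tool_pos: [0.4959, -0.1669, 0.0759]
tcp_rot: [-2.064, -2.368, 0.0]
contact_force: [0.5, 0.1, -1.5]
finger_gap: 0.0211
grip_force: 30.0
```

View pics/s4c.png

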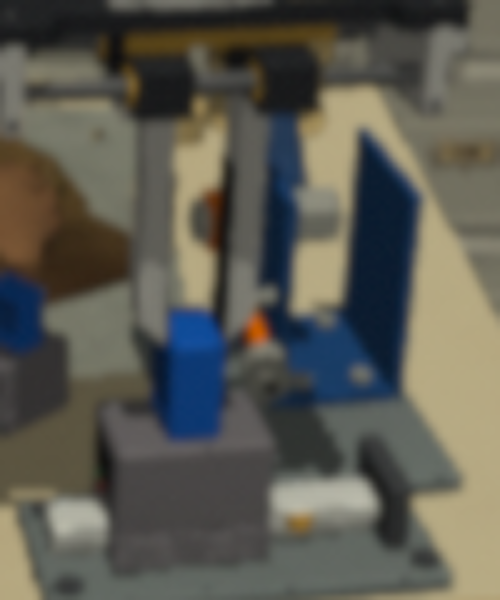

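```bash
python3 -m pendant '{"xyz":[[0,8,0],[0,10,0],[0,10,0],[0,8,0],[0,0,0]],"rotation":[[0,0,0],[0,0,0],[0,0,0],[0,0,0],[0,0,0]],"jaw":[255,255,255,255,255]}' 40
python3 -m pendant '{"xyz":[[0,2,0],[0,2,0],[0,2,0],[0,0,0]],"rotation":[[0,0,0],[0,0,0],[0,0,0],[0,0,0]],"jaw":[255,255,255,255]}' 40
```

```text
clock: 6.5
tool_pos: [0.5334, -0.1619, 0.076]
tcp_rot: [2.062, 2.368, 0.0]
contact_force: [1.7, 0.0, 4.2]
finger_gap: 0.0208
grip_force: 40.0
clock: 6.9
tool_pos: [0.5376, -0.1612, 0.076]
tcp_rot: [2.064, 2.368, 0.0]
contact_force: [-0.8, -2.4, 2.7]
finger_gap: 0.0207
grip_force: 40.0
```

```bash
for i in 1 2 3; do python3 -m pendant '{"xyz":[[0,2,0],[0,0,0]],"rotation":[[0,0,0],[0,0,0]],"jaw":[255,255]}' 40 | grep -E 'pos|force'; done
```

```text
tool_pos: [0.5399, -0.1608, 0.0759]
contact_force: [0.9, -1.5, 2.9]
grip_force: 40.0
tool_pos: [0.5418, -0.1604, 0.0759]
contact_force: [-0.5, -0.2, 2.6]
grip_force: 40.0
tool_pos: [0.5437, -0.1601, 0.0759]
contact_force: [1.7, 0.7, 2.0]
grip_force: 40.0
```

```bash
for i in 1 2 3; do python3 -m pendant '{"xyz":[[0,2,0],[0,0,0]],"rotation":[[0,0,0],[0,0,0]],"jaw":[255,255]}' 40 | grep -E 'pos|contact'; done
python3 -c "
from go import *
a=save('side','s5')[150:270,310:410];cv2.imwrite('pics/s5c.png',cv2.resize(a[:,:,::-1],None,fx=5,fy=5,interpolation=2))"
```

```text
tool_pos: [0.5446, -0.1602, 0.076]
contact_force: [-7.9, 0.3, 11.4]
tool_pos: [0.5456, -0.1603, 0.0762]
contact_force: [-14.8, -0.0, 22.6]
tool_pos: [0.5462, -0.1604, 0.0762]
contact_force: [-24.1, 0.5, 34.5]
```

View pics/s5c.png

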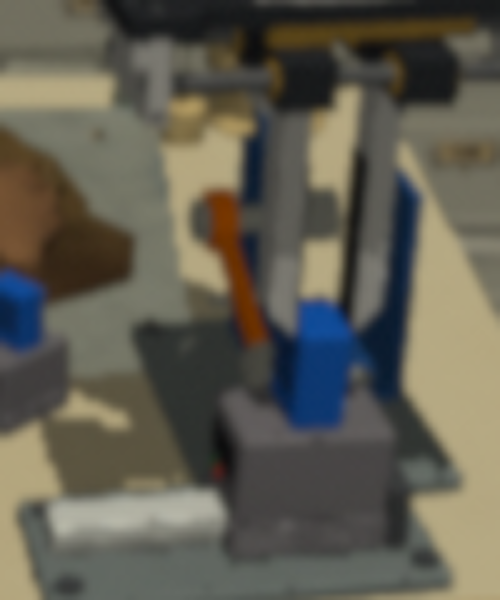

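```bash
python3 -m pendant '{"xyz":[[0,-4,0],[0,0,0]],"rotation":[[0,0,0],[0,0,0]],"jaw":[255,255]}' 40 | grep -E 'pos|contact'
python3 -m pendant '{"xyz":[[0,0,0],[0,0,0],[0,0,0],[0,0,0],[0,0,0]],"rotation":[[0,0,0],[0,0,0],[0,0,0],[0,0,0],[0,0,0]],"jaw":[180,180,180,180,180]}' 
python3 -m pendant '{"xyz":[[0,0,-10],[0,0,-20],[0,0,-30],[0,0,-40],[0,0,-40],[0,0,-20]],"rotation":[[0,0,0],[0,0,0],[0,0,0],[0,0,0],[0,0,0],[0,0,0]],"jaw":[120,80,60,60,60,60]}' 
python3 -c "
from go import *
save('side','s6');save('top','t6')
rel([0.5,0,.2],V[2]+np.pi/2)
for c in('side','top'):
  for t in ('module','head_center','lever_tip'):
    for d in look_for(t,c)[:2]: print(c,t,d['p'],w(c,d['xyz'])*1e3)
  for d in cut_out('head_center',c)[:1]:
    ys,xs=np.where(d['mask']);print(c,d['p'],len(xs),xs.min(),xs.max(),ys.min(),ys.max(),xs.mean(),ys.mean())
a=cv2.imread('pics/side0.png')[150:230,330:420];b=cv2.imread('pics/side0.png')
A=cv2.resize(cv2.imread('pics/t6.png')[130:220,280:400],(780,585),interpolation=2);cv2.imwrite('pics/t6c.png',A)
"
```

```text
tool_pos: [0.5445, -0.1603, 0.0759]
contact_force: [-7.0, -1.6, 11.1]
clock: 8.85
tool_pos: [0.5456, -0.16, 0.0758]
tcp_rot: [-2.064, -2.368, 0.0]
contact_force: [-0.5, 1.3, 0.3]
finger_gap: 0.0278
grip_force: 0.0
clock: 9.45
tool_pos: [0.5463, -0.1609, 0.2396]
tcp_rot: [2.063, 2.366, 0.003]
contact_force: [-0.0, -0.8, -0.8]
finger_gap: 0.0709
grip_force: 0.0
turn deg [  0.2    0.22 -90.04] shift after turn mm [ 24.39 165.55  39.27]
turn deg [ 0.22 -0.2  89.96] shift after turn mm [ -24.39 -165.55   39.27]
shift now mm [165.54 -24.68  39.11]
q [-0.6   0.28  0.96  1.81 -0.25  1.17  0.57] f [ 0.5  -0.68 -1.3 ] gap 0.07166558495544942 t 9.55
side module 0.73 [ 590.99 -334.64   29.8 ]
side module 0.71 [432.19 -50.9   28.76]
side head_center 0.86 [529.73 -35.86  87.82]
side lever_tip 0.94 [528.56 -36.6   89.4 ]
side 0.7 273 349 377 187 225 360.95604395604397 199.76923076923077
top head_center 0.48 [562.44 -15.65  95.16]
```

View pics/t6c.png

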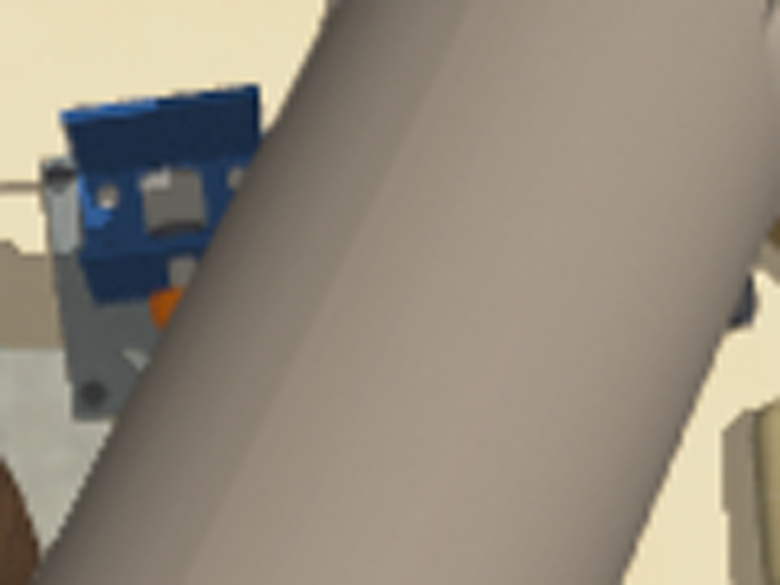

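```bash
sed -i 's/^V=.*/V=[.5475,-.0250,.1374]/' go.py; python3 -c "
from go import *
print(ray('top',[306.8,160.4],.098)*1e3,ray('top',[306.8,160.4],.09)*1e3,Fw((.021,0,.088))*1e3)
# side: head visible in s5-type crop of side0: end at crop(422..443,175..200)
print((proj('side',Fw((.031,0,.088)))-[230,130])*3,(proj('side',Fw((.011,0,.088)))-[230,130])*3)
h=Fw((.022,0,.16));print('q');rel(h,V[2]+np.pi/2)
"
```

```text
[567.98 -22.74  98.  ] [569.65 -22.46  90.  ] [568.3  -22.12  88.  ]
[438.34 188.05] [413.02 189.64]
q
turn deg [ -0.06  -0.05 -90.04] shift after turn mm [-42.82 133.49  75.3 ]
turn deg [-0.05  0.06 89.96] shift after turn mm [  42.82 -133.49   75.3 ]
shift now mm [133.53  42.83  75.23]
q [-0.6   0.29  0.96  1.82 -0.26  1.17  0.58] f [-0.07  0.58  0.09] gap 0.07187242395993973 t 9.95
```

```bash
python3 -m pendant '{"xyz":[[0,0,0],[0,0,0],[0,0,0],[0,0,0],[0,0,0],[0,0,0],[0,0,0],[0,0,0],[0,0,0],[0,0,0]],"rotation":[[0,0,-8.5],[0,0,-8.5],[0,0,-8.5],[0,0,-8.5],[0,0,-8.5],[0,0,-8.5],[0,0,-8.5],[0,0,-8.5],[0,0,-8.5],[0,0,-8.5]],"jaw":[60,60,60,60,60,60,60,60,60,60]}' >/dev/null
python3 -m pendant '{"xyz":[[0,30,0],[-10,40,0],[-20,40,10],[-13,23,30],[0,0,35],[0,0,0],[0,0,0]],"rotation":[[0,0,-5],[0,0,0],[0,0,0],[0,0,0],[0,0,0],[0,0,0],[0,0,0]],"jaw":[60,60,60,60,60,60,60]}' 
python3 -c "
from go import *
rel([.5688,-.0225,.069],V[2]+np.pi/2)
"
```

```text
clock: 11.65
tool_pos: [0.5722, -0.0231, 0.1612]
tcp_rot: [0.213, -3.133, 0.001]
contact_force: [-0.8, -0.4, 1.3]
finger_gap: 0.0718
grip_force: 0.0
turn deg [-0.04 -0.08 -0.08] shift after turn mm [ 3.34  1.03 92.19]
turn deg [ -0.13   0.06 179.92] shift after turn mm [-3.34 -1.03 92.19]
shift now mm [ 3.21  1.09 92.2 ]
q [-0.53  0.3   0.56  1.88 -0.19  1.01  1.82] f [-0.8  -0.43  1.29] gap 0.07184178665964489 t 11.65
```

```bash
python3 -m pendant '{"xyz":[[3,1,20],[0,0,25],[0,0,20],[0,0,0]],"rotation":[[0,0,0],[0,0,0],[0,0,0],[0,0,0]],"jaw":[60,60,60,60]}' | grep -E "pos|cont"
python3 -m pendant '{"xyz":[[0,0,10],[0,0,10],[0,0,7],[0,0,0],[0,0,0]],"rotation":[[0,0,0],[0,0,0],[0,0,0],[0,0,0],[0,0,0]],"jaw":[60,60,60,60,60]}' 
python3 -c "
from go import *
rel([.5688,-.0225,.069],V[2]+np.pi/2)
"
```

```text
tool_pos: [0.569, -0.0224, 0.0958]
contact_force: [0.6, -0.7, 0.9]
clock: 12.55
tool_pos: [0.5695, -0.0217, 0.069]
tcp_rot: [0.215, -3.134, 0.0]
contact_force: [-0.1, 0.6, 0.6]
finger_gap: 0.0721
grip_force: 0.0
turn deg [-0.01 -0.01 -0.03] shift after turn mm [ 0.81 -0.7   0.01]
turn deg [ -0.01   0.01 179.97] shift after turn mm [-0.81  0.7   0.01]
shift now mm [ 0.81 -0.7   0.01]
q [-0.48  0.42  0.51  1.96 -0.27  0.83  1.89] f [-0.14  0.59  0.56] gap 0.07209571984044855 t 12.55
```

```bash
python3 -m pendant '{"xyz":[[0,0,0],[0,0,0],[0,0,0],[0,0,0],[0,0,0],[0,0,0],[0,0,0],[0,0,0],[0,0,0],[0,0,0]],"rotation":[[0,0,0],[0,0,0],[0,0,0],[0,0,0],[0,0,0],[0,0,0],[0,0,0],[0,0,0],[0,0,0],[0,0,0]],"jaw":[255,255,255,255,255,255,255,255,255,255]}' 30
```

```text
clock: 13.55
tool_pos: [0.57, -0.0209, 0.07]
tcp_rot: [-0.215, 3.133, 0.002]
contact_force: [-6.2, 4.0, 22.8]
finger_gap: 0.0019
grip_force: 24.6
```

```bash
python3 -c "
from go import *
o=get_obs();im=save('side','s7')
p=proj('side',o['tool_pos']);print(p)
def crop(n,x,y,wd,hh,f,marks):
    a=cv2.resize(cv2.imread(n)[y:y+hh,x:x+wd],None,fx=f,fy=f,interpolation=cv2.INTER_CUBIC)
    for m,col in marks:
        q=((np.array(m)-[x,y]+.5)*f).astype(int);cv2.drawMarker(a,tuple(int(i) for i in q),col,0,14,1)
    return a
A=crop('pics/s7.png',340,150,80,120,5,[(p,(0,255,255)),(proj('side',Fw((.011,0,.088))),(0,0,255)),(proj('side',Fw((.031,0,.088))),(0,0,255)),(proj('side',Fw((.003,-.04,.114))),(255,255,255)),(proj('side',Fw((.053,-.04,.114))),(255,255,255))])
B=crop('pics/s4.png',310,150,80,120,5,[(proj('side',[.4959,-.1669,.0759]),(0,255,255)),(proj('side',[.4959,-.1669,.109]),(0,0,255))])
cv2.imwrite('pics/c7.png',np.hstack([A,B]))
"
```

```text
[371.96 199.83]
```

View pics/c7.png

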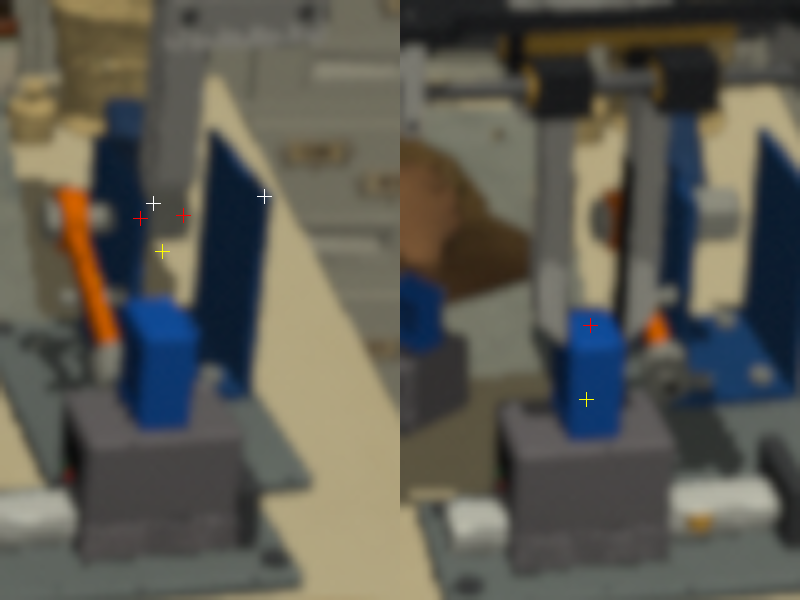

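```bash
python3 -m pendant '{"xyz":[[0,0,-10],[0,0,0],[0,0,0],[0,0,0],[0,0,0],[0,0,0],[0,0,0],[0,0,0],[0,0,0]],"rotation":[[0,0,0],[0,0,0],[0,0,0],[0,0,0],[0,0,0],[0,0,0],[0,0,0],[0,0,0],[0,0,0]],"jaw":[90,90,90,90,90,90,90,90,90]}' 30 | tail -4
python3 -m pendant '{"xyz":[[0,-1,10],[0,0,8],[0,0,8],[0,0,0]],"rotation":[[0,0,0],[0,0,0],[0,0,0],[0,0,0]],"jaw":[90,90,90,90]}' | grep -E "pos|cont|gap"
python3 -m pendant '{"xyz":[[0,0,8],[0,0,7],[0,0,0],[0,0,0]],"rotation":[[0,0,0],[0,0,0],[0,0,0],[0,0,0]],"jaw":[90,90,90,90]}' | grep -E "pos|cont|gap"
python3 - <<'E'
from go import *
o=get_obs();save('side','s8')
def m(p):print((proj('side',p)))
# module check: blue block pixels initial vs now
for n in('side0','s6','s8'):
    a=cv2.cvtColor(cv2.imread(f'pics/{n}.png'),cv2.COLOR_BGR2HSV);k=cv2.inRange(a,(108,150,90),(122,255,255));k[:195]=0;k[:,:338]=0;k[240:]=0
    N,l,s,c=cv2.connectedComponentsWithStats(k);
    print(n,[(s[i].tolist(),c[i].round(1)) for i in range(1,N) if s[i][4]>60])
for X in(-.068,-.022,-.021): m(Fw((X,-.152,.087)))
E
```

```text
tcp_rot: [0.215, -3.134, 0.0]
contact_force: [-0.2, 0.7, -0.1]
finger_gap: 0.0603
grip_force: 0.0
tool_pos: [0.5687, -0.0227, 0.0514]
contact_force: [-0.1, 0.1, 0.7]
finger_gap: 0.0608
tool_pos: [0.5695, -0.0227, 0.0378]
contact_force: [-0.1, 0.5, 0.7]
finger_gap: 0.0605
side0 []
s6 []
s8 []
[350.78 229.11]
[373.86 227.32]
[374.35 227.29]
```

```bash
python3 - <<'E'
from go import *
for n in('side0','s5','s6','s8'):
    a=cv2.imread(f'pics/{n}.png').astype(int);k=((a[:,:,0]-a[:,:,2]>70)&(a[:,:,0]>100)).astype(np.uint8);k[:,:335]=0;k[:200]=0;k[250:]=0
    N,l,s,c=cv2.connectedComponentsWithStats(k)
    print(n,[(s[i].tolist(),c[i].round(1).tolist()) for i in range(1,N) if s[i][4]>60])
    # module body dark-grey right edge vs. row 250: print row
    g=cv2.imread(f'pics/{n}.png').sum(2)//3; print(g[251,335:405:1].tolist())
print(proj('side',Fw((.011,-.157,.03))),proj('side',Fw((.010,-.157,.03))),proj('side',Fw((-.022,-.157,.03))))
E
```

```text
side0 [([342, 212, 13, 25, 235], [348.5, 223.5])]
[66, 66, 66, 67, 67, 67, 67, 66, 66, 67, 66, 67, 67, 66, 66, 67, 67, 66, 67, 67, 67, 66, 67, 67, 67, 67, 67, 70, 85, 118, 146, 159, 164, 168, 169, 168, 164, 161, 157, 154, 151, 149, 148, 150, 153, 156, 158, 156, 151, 137, 104, 63, 37, 37, 40, 45, 69, 107, 137, 151, 154, 154, 155, 154, 154, 154, 154, 153, 154, 153]
s5 [([369, 211, 12, 24, 218], [374.0, 222.4])]
[171, 171, 171, 171, 171, 171, 171, 172, 172, 172, 172, 172, 172, 171, 171, 171, 170, 167, 152, 120, 81, 59, 61, 66, 67, 67, 67, 67, 67, 67, 68, 67, 67, 67, 68, 67, 67, 67, 66, 68, 67, 67, 68, 68, 69, 69, 69, 68, 68, 68, 68, 61, 49, 41, 43, 47, 71, 110, 141, 156, 159, 159, 159, 159, 159, 159, 158, 158, 158, 157]
s6 [([366, 210, 13, 25, 225], [372.6, 221.4])]
[168, 167, 167, 167, 167, 167, 167, 168, 168, 168, 168, 169, 168, 168, 168, 168, 167, 163, 148, 115, 76, 55, 60, 64, 66, 66, 66, 66, 66, 67, 66, 66, 66, 67, 67, 66, 67, 66, 67, 67, 67, 67, 67, 67, 68, 67, 68, 68, 67, 67, 66, 60, 49, 41, 41, 47, 70, 107, 138, 152, 155, 156, 156, 155, 156, 155, 155, 155, 155, 155]
s8 [([366, 210, 13, 25, 234], [372.6, 221.2])]
[168, 168, 168, 168, 168, 168, 168, 169, 169, 169, 170, 170, 169, 169, 169, 168, 168, 164, 149, 116, 76, 56, 60, 65, 66, 66, 67, 66, 67, 67, 67, 67, 67, 67, 67, 67, 67, 68, 67, 67, 67, 67, 67, 68, 68, 69, 69, 69, 68, 68, 67, 61, 48, 41, 41, 46, 70, 108, 139, 153, 156, 157, 157, 156, 156, 157, 156, 156, 156, 155]
[388.31 252.23] [387.83 252.27] [372.42 253.64]
```

```bash
python3 -m pendant '{"xyz":[[0,0,0],[0,0,0],[0,0,0],[0,0,0],[0,0,0],[0,0,0],[0,0,0],[0,0,0]],"rotation":[[0,0,0],[0,0,0],[0,0,0],[0,0,0],[0,0,0],[0,0,0],[0,0,0],[0,0,0]],"jaw":[255,255,255,255,255,255,255,255]}' 20
```

```text
clock: 16.15
tool_pos: [0.5694, -0.021, 0.0379]
tcp_rot: [0.216, -3.134, -0.003]
contact_force: [-1.4, 7.5, 2.9]
finger_gap: 0.0237
grip_force: 20.0
```

```bash
python3 -m pendant '{"xyz":[[0,1.5,0],[0,0,0],[0,0,0]],"rotation":[[0,0,0],[0,0,0],[0,0,0]],"jaw":[255,255,255]}' 40 | grep -E "pos|rot|cont|gap"
python3 -m pendant '{"xyz":[[0,-1.5,0],[0,-1.5,0],[0,0,0],[0,0,0]],"rotation":[[3,0,0],[3,0,0],[0,0,0],[0,0,0]],"jaw":[255,255,255,255]}' 40| grep -E "pos|rot|cont|gap"
python3 -c "
from go import *
o=get_obs();print(o['contact_force'],o['torque'])"
```

```text
tool_pos: [0.5694, -0.021, 0.0379]
tcp_rot: [-0.215, 3.134, 0.0]
contact_force: [0.2, 1.1, 1.2]
finger_gap: 0.0235
tool_pos: [0.5702, -0.0262, 0.0382]
tcp_rot: [-0.213, 3.122, -0.168]
contact_force: [3.2, -10.1, -0.9]
finger_gap: 0.0235
[  3.22 -10.13  -0.92] [-2.13 -0.58 -0.01]
```

```bash
python3 -m pendant '{"xyz":[[0,-2.2,-0.2],[0,-3,-0.1],[0,-3,-0.1],[0,-3,-0.1],[0,0,0],[0,0,0]],"rotation":[[0,0,0],[3.5,0,0],[3.5,0,0],[3.5,0,0],[0,0,0],[0,0,0]],"jaw":[255,255,255,255,255,255]}' 50| grep -E "pos|rot|cont|gap"
cat > st.py <<'E'
from go import *
o=get_obs();z=R.from_rotvec(o["tcp_rot"]).apply([0,0,1]);print("f",o["contact_force"],o["torque"],"tilt",np.degrees(np.arctan2(-(z@[-np.sin(V[2]),np.cos(V[2]),0]),-z[2])),np.degrees(np.arcsin(z@[np.cos(V[2]),np.sin(V[2]),0])),"pivot",o["tool_pos"]*1e3-50*z,o["joint_positions"])
E
python3 st.py
```

```text
tool_pos: [0.5713, -0.0352, 0.0401]
tcp_rot: [-0.212, 3.082, -0.449]
contact_force: [2.6, -2.9, -2.9]
finger_gap: 0.0237
f [ 2.57 -2.88 -2.95] [ 0.03 -0.45 -0.09] tilt 16.568015332351802 -0.016593438524751564 pivot [569.35 -21.03  87.98] [-0.78  0.52  0.68  2.02 -0.04  0.71  1.58]
```

```bash
python3 -m pendant '{"xyz":[[0,-1.8,0],[0,-1.5,0],[0,0,0],[0,0,0]],"rotation":[[1.8,0,0],[1.7,0,0],[0,0,0],[0,0,0]],"jaw":[255,255,255,255]}' 55| grep -E "pos|cont|gap|grip"
python3 st.py
python3 - <<'E'
from go import *
a=save('side','s9').astype(int);k=(a[:,:,0]-a[:,:,2]>90)&(a[:,:,0]>140);k[:180]=0;k[260:]=0;k[:,:335]=0;k[:,400:]=0
def show(k):
    for y in range(180,260,3):
        x=np.where(k[y])[0]
        if len(x): print(y,x.min(),x.max(),len(x))
show(k)
ax=(-.034,0,.088)
for P in[(-.023,0,.088),(-.034,-.05,.088),(-.034,-.08,.088),(-.034,-.1,.088),(-.034,-.05,.098),(-.034,-.05,.078),(-.012,-.05,.096)]: print(P,proj('side',Fw(P)))
E
```

```text
tool_pos: [0.5717, -0.038, 0.041]
contact_force: [2.0, -2.3, -5.8]
finger_gap: 0.0237
grip_force: 55.0
f [ 2.02 -2.34 -5.84] [ 0.63 -0.45 -0.02] tilt 20.022099234092458 -0.00791746704984795 pivot [569.41 -21.06  88.02] [-0.84  0.54  0.72  2.02  0.    0.71  1.51]
189 352 356 5
192 353 357 5
195 354 357 4
198 356 358 3
201 358 360 3
204 360 362 3
(-0.023, 0, 0.088) [353.19 194.12]
(-0.034, -0.05, 0.088) [354.21 204.13]
(-0.034, -0.08, 0.088) [357.94 210.45]
(-0.034, -0.1, 0.088) [360.56 214.88]
(-0.034, -0.05, 0.098) [354.47 199.94]
(-0.034, -0.05, 0.078) [353.95 208.29]
(-0.012, -0.05, 0.096) [364.33 200.13]
```

```bash
python3 - <<'E'
from go import *
def lev(x,r,a): return proj('side',Fw((x,-r*np.cos(a),.088-r*np.sin(a))))
for d in(0,3,6,10,20):
    print(d,[lev(-.023,r,np.radians(d)).round(1).tolist() for r in(0,.03,.06,.09)])
for n in('side0','s9'):
    a=cv2.imread(f'pics/{n}.png').astype(int)[:,:,::-1];k=(a[:,:,0]-a[:,:,2]>60)&(a[:,:,0]>100);k[:175]=0;k[225:]=0;k[:,:340]=0;k[:,380:]=0
    print(n,[(y,np.where(k[y])[0].mean().round(1),int(k[y].sum())) for y in range(176,225,2) if k[y].any()])
E
```

```text
0 [[353.2, 194.1], [356.7, 199.8], [360.4, 205.9], [364.4, 212.3]]
3 [[353.2, 194.1], [356.7, 200.5], [360.3, 207.2], [364.2, 214.3]]
6 [[353.2, 194.1], [356.6, 201.1], [360.2, 208.4], [364.0, 216.2]]
10 [[353.2, 194.1], [356.5, 201.9], [360.0, 210.0], [363.7, 218.6]]
20 [[353.2, 194.1], [356.2, 203.6], [359.4, 213.6], [362.7, 224.1]]
side0 [(176, np.float64(356.0), 3), (186, np.float64(353.5), 4), (188, np.float64(354.0), 7), (190, np.float64(354.0), 7), (192, np.float64(354.5), 6), (194, np.float64(354.5), 6), (196, np.float64(354.5), 6), (198, np.float64(355.0), 5), (200, np.float64(355.5), 6), (202, np.float64(356.0), 5), (204, np.float64(357.0), 5), (206, np.float64(357.5), 6), (208, np.float64(358.0), 5), (210, np.float64(359.0), 5), (212, np.float64(360.0), 5), (214, np.float64(360.0), 5), (216, np.float64(361.0), 5), (218, np.float64(361.0), 3)]
s9 [(188, np.float64(354.0), 7), (190, np.float64(354.0), 7), (192, np.float64(354.5), 6), (194, np.float64(355.0), 7), (196, np.float64(355.5), 6), (198, np.float64(356.5), 6), (200, np.float64(358.0), 5), (202, np.float64(359.5), 6), (204, np.float64(360.5), 6), (206, np.float64(361.5), 4)]
```

```bash
python3 -m pendant '{"xyz":[[0,0,0],[0,0,0],[0,0,0],[0,0,0],[0,0,0],[0,0,0],[0,0,0],[0,0,0]],"rotation":[[0,0,0],[0,0,0],[0,0,0],[0,0,0],[0,0,0],[0,0,0],[0,0,0],[0,0,0]],"jaw":[255,255,255,255,255,255,255,255]}' 55| grep -E "clock|cont|gap|grip"
python3 - <<'E'
from go import *
a=snapshot('side').astype(int);k=(a[:,:,0]-a[:,:,2]>60)&(a[:,:,0]>100)
print([np.where(k[y,340:380])[0].mean().round(1)+340 for y in(198,202,206)])
a=a[:,:,::-1];b=((a[:,:,0]-a[:,:,2]>70)&(a[:,:,0]>100)).astype(np.uint8);b[:,:335]=0;b[:200]=0;b[250:]=0
N,l,s,c=cv2.connectedComponentsWithStats(b);print([(s[i].tolist(),c[i].round(1).tolist()) for i in range(1,N) if s[i][4]>60])
print(robot.close_job())
E
```

```text
clock: 18.7
contact_force: [3.7, 0.4, -13.8]
finger_gap: 0.0235
grip_force: 55.0
[np.float64(356.5), np.float64(359.5), np.float64(361.5)]
[([366, 210, 14, 25, 233], [372.7, 221.5])]
the job is handed in; nothing more can be done
None
```

I slid the module up against the end stop and let go of it, then turned the bolt until the lever looked level to within about 2° in the side camera. The job went in at 18.7 s with the gripper still holding the bolt head at 55 N. I could not read the detent directly, so the click home is judged only from the picture and the push force. My first try at the bolt closed on top of the head because the fingers end about 31 mm short of the reported tool point, but it pressed with only about 23 N.

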